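Turn over the upside-down module on the cold plate

TASK

Three finned modules sit on the cold plate; they must all lie smooth face down with the fins up, but one was put on upside down and end for end. Find it, turn it over and set it back flat on its own place, fins up and in line with its neighbours, with its connectors on the same side of the plate as theirs. On the way stand it on its plain end and let go, to change your hold; handle it gently - do not drop it, let it topple or press it hard on the plate - and leave the other two modules where they are and the bottle standing.

Things in the scene. Friction and masses are not known exactly. Their poses are not given: they have to be found in the camera images.
- cold_plate: grey plate fixed to the bench, 350 x 190 x 12 mm; origin at the centre of its underside, top 12 mm above. Three places, marked by bright 56 x 118 mm areas, in a row at x = -115, 0, +115 mm, y = 0. x runs along the row, away from the robot; y across it. Modules lie lengthwise along y, those lying right with connectors to +y, the edge with two short pipe stubs
- module_a: loose aluminium block 110 x 48 x 24 mm, plus two round connector stubs 13 mm out of one short end; it can stand on the other, plain end. One 110 x 48 face is smooth, the one across from it has six lengthwise cooling fins. Origin: middle of the 110 x 48 x 24 block; +z out of the finned face, +x along the length to the connectors, y across the 48 mm between the flat sides
- module_b: loose aluminium block 110 x 48 x 24 mm, plus two round connector stubs 13 mm out of one short end; it can stand on the other, plain end. One 110 x 48 face is smooth, the one across from it has six lengthwise cooling fins. Origin: middle of the 110 x 48 x 24 block; +z out of the finned face, +x along the length to the connectors, y across the 48 mm between the flat sides
- module_c: loose aluminium block 110 x 48 x 24 mm, plus two round connector stubs 13 mm out of one short end; it can stand on the other, plain end. One 110 x 48 face is smooth, the one across from it has six lengthwise cooling fins. Origin: middle of the 110 x 48 x 24 block; +z out of the finned face, +x along the length to the connectors, y across the 48 mm between the flat sides
- module_a_conn (a point): middle of the connector end face of module_a, 55 mm along its +x from its origin
- module_b_conn (a point): middle of the connector end face of module_b, 55 mm along its +x from its origin
- module_c_conn (a point): middle of the connector end face of module_c, 55 mm along its +x from its origin
- bottle: loose white plastic bottle, 48 mm across and 125 mm high, standing on the bench near the plate; origin at the centre of its underside, z up
Mind the look-alikes: they are no part of the job. Leave any turquoise look-alike of the module_b alone.

How it is judged:
By the outcome, as a careful person would: the job done as asked, in the order asked, and still so for the second after the job is handed in, with the robot touching nothing.
It also fails if it takes over 59 s, if anything falls off the work surface, if the arm or the gripper's body presses on something with over 40 N, if the wrist force passes 120 N, or if a joint passes its speed limit or range.

ROBOT

A 7-joint arm with a two-finger parallel gripper is mounted at the origin on a cart in front of the work surface, level with it; the furniture and walls round the work are solid. World frame = base frame: x ahead of the robot, y to its left, z up, the work surface at z = 0. Lengths are in m, angles in rad, forces in N, time in s.
With the tool pointing down it reaches from about 0.4 to 0.9 m from the base axis. Payload 5.5 kg.
Tool frame: the origin (TCP) lies on the centre line of the jaws, within the pads' length; the fingertips stand 19 mm ahead of it and the grasp point (between the pads) is the TCP; z points along the fingers, y is the line along which they close (so a half turn about z gives the same grasp; the last joint's range is limited). The gripper opens to 92 mm and grips with 3 to 60 N. Pads are 19 mm wide; open, the fingers measure 130 mm over their backs; the gripper's body (75 mm by 190 mm) begins 47 mm behind the grasp point.
Start: joints at [-1.035, 0.501, -0.427, 1.55, 0.221, 1.138, -0.21], TCP at [0.175, 0.626, 0.246] pointing down, gripper open.
Joint ranges: [-2.88, 2.88], [-0.31, 2.03], [-1.54, 1.56], [0.2, 2.42], [-1.41, 4.55], [0.19, 2.02], [-2.57, 2.57]. Speed limits (rad/s): [2.57, 2.57, 3.14, 3.14, 3.14, 3.14, 3.14].

INTERFACE

Orientations are given as a unit quaternion [x, y, z, w].
In Python, from workcell import r gives the robot as it stands. Calls block until the motion is done:
- r.move_ptp(position, orientation): joint-space move of the TCP to a pose.
- r.move_linear(position, rot=None, velocity=0.15, stop_force=None): straight line of the TCP; rot=None keeps the orientation; velocity is the mean speed in m/s. With stop_force (N) it stops when the force on the tool has changed by that much, and returns True; else False.
- r.move_joints(angles): joint-space move.
- r.gripper_to(opening, force=None): finger opening in m; force is the grip in N (None keeps the last); returns when the fingers have stopped.
- r.hold(seconds).
- r.ik(position, orientation): joint angles nearest the present ones, or None.
- r.get_state(): the state.
- r.snapshot(name): name is "scene" or "top" or "wrist"; returns (picture, depth): 384x512x3 uint8, blue, green, red; 384x512 float32, m along the optical axis (not along the pixel's ray), 0 where there is no reading.
- r.camera_model(name): a dict with "K" (3x3 intrinsics, pixels), "T" (4x4, takes a point from camera to world coordinates); the wrist camera has in their place "hand_eye" (4x4, takes a point from camera to tool coordinates, whose origin is the TCP and whose axes are the flange's). Camera axes: x right, y down, z forward; pixel columns grow to the right and rows downward; lengths in m; the calibration is good to about 2 mm. The wrist camera is an equidistant fisheye: a pixel r from the principal point sees the ray r / f radians off the axis. A picture is of the moment at which its call begins: read the wrist's pose just before it. camera_model takes no time and is no camera call.
A pose or a line that the arm cannot do raises r.MotionError and nothing moves.
- r.finish_job(): hands the job in; it is judged then, once.
The state is a dict: "t": time; "q": joint angles; "joint_vel": joint speeds; "joint_torque": joint torques, N m; "ee_pos": TCP position; "tcp_rot": TCP orientation; "wrist_force": force on the tool from outside, world axes, zero at the start; "wrist_torque": the same for the moment, N m; "opening": finger opening in m; "grip_force": force on a finger pad.
Only numpy, scipy, OpenCV 4.12 (cv2) and the standard library are available. Lean on these libraries where they do the work, as an engineer would, in place of code of your own. Each camera call takes 0.05 s, during which the arm holds its last target. There are 200 camera calls.

## Working session

There is one attempt and no reset: what is moved stays moved. The work goes in short steps, each a Python script; the robot and the scene stay as the last script left them, time stands still between calls to the robot, and variables do not carry over. Pictures are saved under pics/ and viewed, at most 10 in all, crops included, and the job is handed in when it is done.

```bash
ls; mkdir -p pics; cat > h.py <<'E'
import numpy as np, cv2
from workcell import r
from scipy.spatial.transform import Rotation as R
def snap(n):
    img,d=r.snapshot(n); np.savez('last_%s.npz'%n,img=img,d=d,q=r.get_state()['q']); return img,d
E
python3 - <<'E'
from h import *
a,_=snap('scene'); b,_=snap('top')
cv2.imwrite('pics/scene1.png',cv2.resize(a,(800,600))); cv2.imwrite('pics/top1.png',cv2.resize(b,(800,600)))
for n in('scene','top','wrist'): print(r.camera_model(n))
s=r.get_state(); print(s)
E
```

```text
pics
{'K': array([[361.49504002,   0.        , 249.6815166 ],
       [  0.        , 361.49504002, 187.72946062],
       [  0.        ,   0.        ,   1.        ]]), 'T': array([[-0.87087581, -0.39205578,  0.29642469,  0.35750932],
       [-0.49148263,  0.6891307 , -0.53248823,  0.51705127],
       [ 0.00448973, -0.6094187 , -0.79283585,  0.72215084],
       [ 0.        ,  0.        ,  0.        ,  1.        ]])}
{'K': array([[388.90890587,   0.        , 246.55794335],
       [  0.        , 388.90890587, 194.15027857],
       [  0.        ,   0.        ,   1.        ]]), 'T': array([[-0.01463137, -0.99694242,  0.07675761,  0.57074802],
       [-0.99986123,  0.01519929,  0.00681984,  0.05831673],
       [-0.00796565, -0.07664717, -0.99702646,  0.89615836],
       [ 0.        ,  0.        ,  0.        ,  1.        ]])}
{'K': array([[297.31863964,   0.        , 255.19062638],
       [  0.        , 297.31863964, 191.76921672],
       [  0.        ,   0.        ,   1.        ]]), 'hand_eye': array([[-1.90509910e-04, -9.51785725e-01, -3.06763585e-01,
         8.34334076e-02],
       [ 9.99
[... 258 characters left out ...]
: array([-1.03479934,  0.50171114, -0.42681603,  1.55134397,  0.22079373,
        1.13830524, -0.2102871 ]), 'joint_vel': array([-0.00035435, -0.00227494, -0.0010475 , -0.00404719,  0.00029492,
        0.00087173, -0.00011362]), 'joint_torque': array([-1.18707839e-02, -5.67876434e+01, -5.83862275e+00, -2.79919553e+01,
       -6.89410209e-02,  2.40561564e-02,  4.52692177e-05]), 'ee_pos': array([0.17499908, 0.62537971, 0.24481035]), 'tcp_rot': array([ 1.35943319e-01,  9.90716245e-01, -8.45630897e-04, -1.45614546e-04]), 'wrist_force': array([ 0.38895596, -0.31281627, -0.22896461]), 'wrist_torque': array([-0.03708586, -0.01661044,  0.00360425]), 'grip_force': 0.0, 'opening': 0.09199228714811306}
```

View pics/scene1.png

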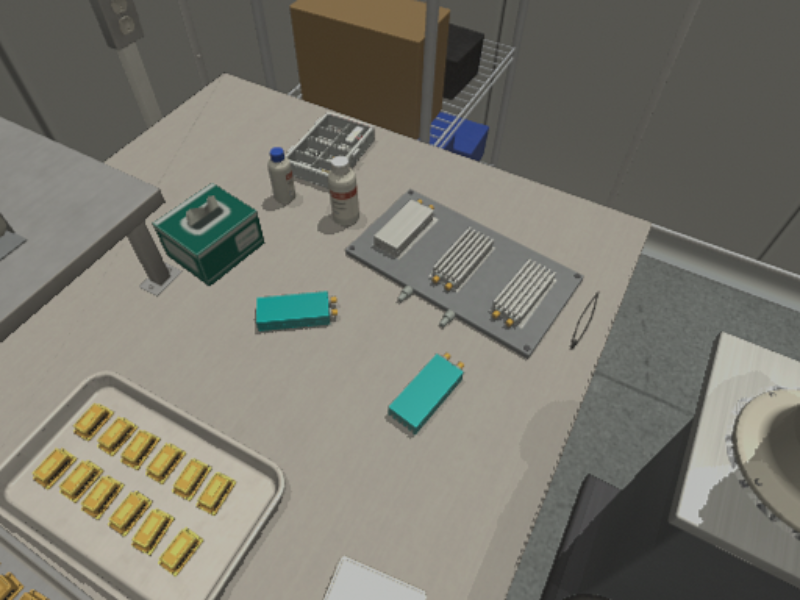

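View pics/top1.png

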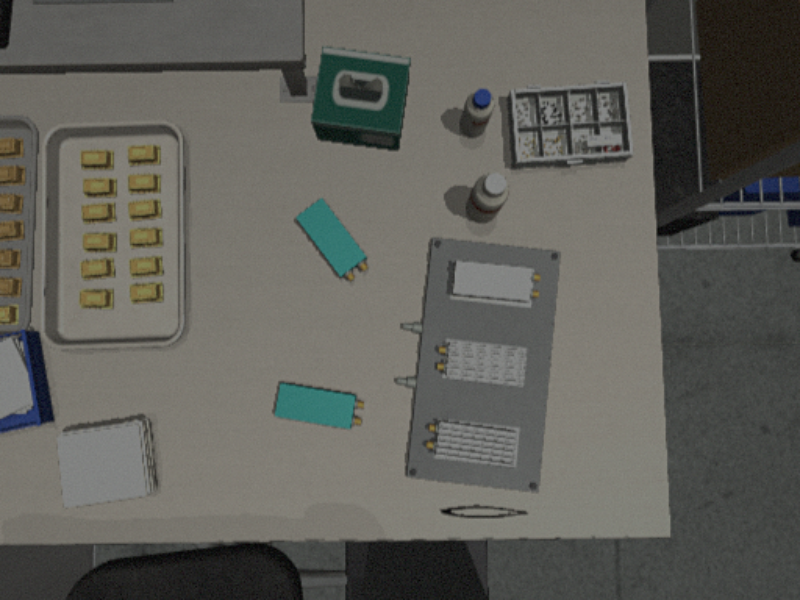

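The scene shows three modules on the plate. In the top view (800x600):
- The far module at (493,283) has a smooth face up and gold stubs to the right (-y).
- The middle one at (485,363) and the near one at (476,443) have fins up and stubs left, the same side as the plate's pipe stubs at (410,327) and (405,381).
- Two turquoise look-alikes lie on the bench at (332,238) and (317,405); I'll leave them alone.

The far module is the one to turn. The bottle with the white cap at (490,195) stands just beyond it. I'll confirm with a crop and measure.

```bash
cat >> h.py <<'E'
CM={n:r.camera_model(n) for n in('scene','top')}
def ray(n,uv):
    c=CM[n]; d=c['T'][:3,:3]@np.linalg.inv(c['K'])@np.array([uv[0],uv[1],1.]); return c['T'][:3,3],d
def onplane(n,uv,z):
    o,d=ray(n,uv); return o+d*(z-o[2])/d[2]
def tri(uvs,uvt):
    o1,d1=ray('scene',uvs); o2,d2=ray('top',uvt); d1=d1/np.linalg.norm(d1); d2=d2/np.linalg.norm(d2)
    k=np.linalg.lstsq(np.c_[d1,-d2],o2-o1,rcond=None)[0]; a,b=o1+k[0]*d1,o2+k[1]*d2
    return (a+b)/2,np.linalg.norm(a-b)
def cloud(n,d):
    v,u=np.mgrid[:384,:512]; c=CM[n]; p=np.stack([(u-c['K'][0,2])/c['K'][0,0]*d,(v-c['K'][1,2])/c['K'][1,1]*d,d],-1)
    return p@c['T'][:3,:3].T+c['T'][:3,3]
E
python3 - <<'E'
from h import *
T=np.load('last_top.npz'); S=np.load('last_scene.npz')
crop=T['img'][90:325,255:370]; A=cv2.resize(crop,None,fx=2.5,fy=2.5,interpolation=cv2.INTER_CUBIC)
c2=S['img'][80:235,150:380]; B=cv2.resize(c2,None,fx=2.2,fy=2.2,interpolation=cv2.INTER_CUBIC)
h=max(A.shape[0],B.shape[0]); cv=np.zeros((h,A.shape[1]+B.shape[1],3),np.uint8); cv[:A.shape[0],:A.shape[1]]=A; cv[:B.shape[0],A.shape[1]:]=B
print(cv.shape); cv2.imwrite('pics/crop1.png',cv)
# depth-based heights
for n,D in(('top',T['d']),('scene',S['d'])):
    P=cloud(n,D)
    for lab,(u,v) in dict(mod=(315,181),plate=(300,205),bench=(150,330) ,bottle=(314,120)).items() if n=='top' else dict(mod=(258,146),plate=(275,150)).items():
        print(n,lab,P[v-2:v+3,u-2:u+3].reshape(-1,3).mean(0).round(4))
E
```

```text
(588, 794, 3)
top mod [ 0.664  -0.0883  0.0353]
top plate [ 0.6107 -0.0523  0.046 ]
top bench [ 0.3355  0.287  -0.0012]
top bottle [ 0.7702 -0.0694  0.1545]
scene mod [ 0.663  -0.0751  0.036 ]
scene plate [ 0.6267 -0.1053  0.0121]
```

View pics/crop1.png

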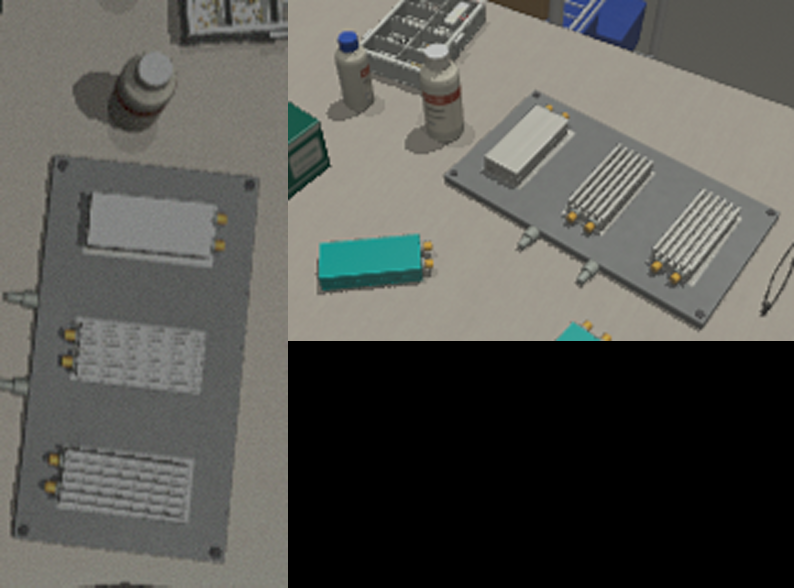

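The crop confirms it. The far module (crop 150,225) has a plain smooth top with its gold stubs on the side away from the plate's pipe stubs. The other two show fins, with stubs on the pipe side. Next I'll measure its pose.

```bash
cat > meas.py <<'E'
from h import *
def quad(mask,n,z):
    cs,_=cv2.findContours(mask.astype(np.uint8),cv2.RETR_EXTERNAL,cv2.CHAIN_APPROX_NONE); c=max(cs,key=cv2.contourArea)
    p=np.array([onplane(n,q[0],z)[:2] for q in c],np.float32); return c[:,0],p,cv2.minAreaRect(p*1000)
def inter(n,seed,img,thr,z,close=5):
    g=cv2.GaussianBlur(img,(3,3),0); lab=None
    m=thr(g).astype(np.uint8); m=cv2.morphologyEx(m,cv2.MORPH_OPEN,np.ones((3,3))); 
    k,L=cv2.connectedComponents(m); return L==L[seed[1],seed[0]] if L[seed[1],seed[0]] else None
E
python3 - <<'E'
from meas import *
T=np.load('last_top.npz'); S=np.load('last_scene.npz')
for n,D in(('top',T),('scene',S)):
    P=cloud(n,D['d']); img=D['img']; g=cv2.cvtColor(img,cv2.COLOR_BGR2GRAY)
    ctr={'top':(315,181),'scene':(258,146)}[n]
    c=P[ctr[1],ctr[0]]
    near=(np.abs(P[...,0]-.665)<.09)&(np.abs(P[...,1]+.085)<.09)
    # module top by depth height
    m=near&(P[...,2]>.029)&(P[...,2]<.045); m=cv2.morphologyEx(m.astype(np.uint8),cv2.MORPH_OPEN,np.ones((3,3)))
    q,p,rc=quad(m,n,.036); print(n,'depthmask top: rect',rc,'z med',np.median(P[...,2][m>0]).round(4))
    b=np.array(cv2.boxPoints(rc)); print(b.round(1).tolist())
    # plate by colour: gray dark
    pm=(np.abs(P[...,2]-.012)<.02)&(np.abs(P[...,0]-.55)<.25)&(np.abs(P[...,1]+.08)<.15)
    hsv=cv2.cvtColor(cv2.GaussianBlur(img,(3,3),0),cv2.COLOR_BGR2HSV)
    print(n,'plate px',img[205,300] if n=='top' else img[150,275],'bench',img[240,380] if n=='top' else img[200,215],'mod',img[ctr[1],ctr[0]])
    a=P[...,2][pm]; print('height hist',np.histogram(a,bins=np.arange(-.006,.02,.002)))
    w=(P[...,2]>.06)&(np.abs(P[...,0]-.77)<.06)&(np.abs(P[...,1]+.07)<.07)
    if w.any():
        pts=P[w]; print('bottle',pts.min(0).round(3),pts.max(0).round(3),np.median(pts,0).round(3))
E
```

```text
top depthmask top: rect ((666.5850830078125, -91.05435180664062), (116.65011596679688, 48.10150909423828), 83.37565612792969) z med 0.0348
[[636.0, -146.1999969482422], [683.7000122070312, -151.8000030517578], [697.2000122070312, -35.900001525878906], [649.4000244140625, -30.299999237060547]]
top plate px [88 89 90] bench [118 128 130] mod [138 138 135]
height hist (array([ 481, 3938, 7150, 3072,  366,   68,  362, 2520, 4537, 1978,  228,
         25]), array([-0.006, -0.004, -0.002,  0.   ,  0.002,  0.004,  0.006,  0.008,
        0.01 ,  0.012,  0.014,  0.016,  0.018]))
bottle [ 0.758 -0.103  0.06 ] [ 0.805 -0.056  0.127] [ 0.775 -0.075  0.1  ]
scene depthmask top: rect ((667.6514282226562, -86.8005142211914), (118.64630126953125, 50.31131362915039), 82.8119125366211) z med 0.0361
[[635.2999877929688, -142.5], [685.2000122070312, -148.8000030517578], [700.0, -31.100000381469727], [650.0999755859375, -24.799999237060547]]
scene plate px [116 120 118] bench [ 50 115 147] mod [168 178 179]
height hist (array([   2,  334, 3233, 4441,  857,  107,  103,  258, 1954, 2665,  517,
         60]), array([-0.006, -0.004, -0.002,  0.   ,  0.002,  0.004,  0.006,  0.008,
        0.01 ,  0.012,  0.014,  0.016,  0.018]))
bottle [ 0.761 -0.1    0.06 ] [ 0.806 -0.055  0.128] [ 0.777 -0.069  0.097]
```

```bash
cat > plate.py <<'E'
from meas import *
def analyse(n,D,vis=None):
    img=D['img']; P=cloud(n,D['d']); Z=cv2.medianBlur(P[...,2].astype(np.float32),3)
    hsv=cv2.cvtColor(cv2.GaussianBlur(img,(3,3),0),cv2.COLOR_BGR2HSV)
    reg=(np.abs(P[...,0]-.55)<.24)&(np.abs(P[...,1]+.08)<.16)
    m=(reg&(Z>.006)&(Z<.06)).astype(np.uint8); m=cv2.morphologyEx(m,cv2.MORPH_OPEN,np.ones((9,9)))
    q,p,rc=quad(m,n,.012); out={'plate':(cv2.boxPoints(rc),rc)}
    if vis is not None: vis[:]=img; cv2.drawContours(vis,[q],-1,(0,255,0),1)
    mm=(reg&(Z>.025)&(Z<.05)&(hsv[...,1]<60)).astype(np.uint8); mm=cv2.morphologyEx(mm,cv2.MORPH_OPEN,np.ones((5,5)))
    cs,_=cv2.findContours(mm,cv2.RETR_EXTERNAL,cv2.CHAIN_APPROX_NONE)
    for c in sorted(cs,key=cv2.contourArea)[-3:]:
        w=np.array([onplane(n,k[0],.036)[:2]*1000 for k in c],np.float32); a=cv2.minAreaRect(w)
        out.setdefault('mods',[]).append((a,cv2.contourArea(c)))
        if vis is not None: cv2.drawContours(vis,[c],-1,(0,0,255),1)
    out['mods'].sort(key=lambda t:t[0][0][0]); return out
if __name__=='__main__':
    vs=[]
    for n in('top','scene'):
        D=np.load('last_%s.npz'%n); v=np.zeros_like(D['img']); o=analyse(n,D,v); vs.append(v)
        print(n,'plate',[np.round(x,1) for x in o['plate'][1]],o['plate'][0].round(0).tolist())
        for a in o['mods']: print('  mod',[np.round(x,1) for x in a[0]],a[1])
    a=cv2.resize(vs[0][85:330,250:375],None,fx=2.4,fy=2.4); b=cv2.resize(vs[1][110:240,215:385],None,fx=2.8,fy=2.8)
    c=np.zeros((600,a.shape[1]+b.shape[1],3),np.uint8); c[:a.shape[0],:a.shape[1]]=a; c[:b.shape[0],a.shape[1]:]=b; cv2.imwrite('pics/seg1.png',c); print(c.shape)
E
python3 plate.py
cat > ikt.py <<'E'
from h import *
def ori(yaw,tilt,sx):
    # tool z = down tilted toward +y_p by tilt (rad, neg: -y_p); tool y = sx*... jaws along x_p
    Rp=R.from_euler('z',yaw).as_matrix(); z=np.array([0,np.sin(tilt),-np.cos(tilt)]); y=np.array([sx,0,0.]); x=np.cross(y,z)
    return R.from_matrix(Rp@np.c_[x,y,z]).as_quat()
def ypos(c,yaw,p): return np.array([c[0],c[1],0])+R.from_euler('z',yaw).apply(p)
E
python3 - <<'E'
from ikt import *
yaw=np.radians(-6.9); c=(.553,-.075)
for nm,pp,t in [('g1',(115,-35,35),45),('g1s',(115,-35,35),60),('up1',(57,0,150),-45),('st1',(57,0,100),-45),('g2',(57,0,100),45),('g2',(57,0,100),60),('fin',(115,35,35),-45),('fin',(115,35,35),-35)]:
    for sx in(1,-1):
        q=r.ik(ypos(c,yaw,np.array(pp)/1000),ori(yaw,np.radians(t),sx)); print(nm,t,sx,None if q is None else np.round(q,2))
E
```

```text
top plate [array([550.9, -76.3]), array([190.3, 348.7]), np.float64(82.7)] [[366.0, -149.0], [712.0, -193.0], [736.0, -4.0], [390.0, 40.0]]
  mod [array([438.9, -58.1]), array([108.5,  48.6]), np.float64(81.2)] 978.5
  mod [array([548.7, -89.9]), array([77.9, 47.9]), np.float64(82.9)] 510.0
  mod [array([666.5, -89. ]), array([113. ,  48.8]), np.float64(83.3)] 1026.0
scene plate [array([553.1, -70.1]), array([202. , 349.9]), np.float64(83.2)] [[367.0, -150.0], [715.0, -191.0], [739.0, 10.0], [391.0, 51.0]]
  mod [array([439.8, -53.9]), array([117.3,  50.4]), np.float64(81.3)] 696.5
  mod [array([551.6, -69.8]), array([118.7,  51.8]), np.float64(82.7)] 647.0
  mod [array([666.2, -84.7]), array([118.9,  51.5]), np.float64(84.0)] 551.5
(600, 776, 3)
g1 45 1 [ 0.5   0.97 -0.03  1.44 -0.77  1.19  0.83]
g1 45 -1 [ 0.07  1.1   0.68  1.46 -1.27  1.54 -2.07]
g1s 60 1 [ 0.56  1.11 -0.01  1.33 -0.91  1.41  0.94]
g1s 60 -1 [ 0.28  1.17  0.46  1.35 -1.25  1.65 -2.06]
up1 -45 1 [-0.46  0.72  0.25  1.67  0.61  1.17 -0.73]
up1 -45 -1 [ 0.01  0.75 -0.43  1.65  0.97  1.43  2.17]
st1 -45 1 [-0.47  0.8   0.26  1.67  0.61  1.1  -0.77]
st1 -45 -1 [-0.    0.82 -0.4   1.65  1.    1.38  2.12]
g2 45 1 [ 0.4   0.79  0.09  1.65 -0.86  1.21  0.89]
g2 45 -1 [-0.12  1.03  0.9   1.67 -1.33  1.66 -2.  ]
g2 60 1 [ 0.46  0.93  0.12  1.57 -1.    1.44  1.02]
g2 60 -1 [ 0.1   1.07  0.68  1.59 -1.34  1.76 -1.96]
fin -45 1 [-0.46  0.98  0.24  1.47  0.57  1.13 -0.76]
fin -45 -1 [-0.06  1.   -0.38  1.45  1.02  1.39  2.13]
fin -35 1 [-0.37  0.9   0.2   1.52  0.49  1.02 -0.67]
fin -35 -1 [ 0.    0.92 -0.37  1.51  0.92  1.23  2.22]
```

View pics/seg1.png

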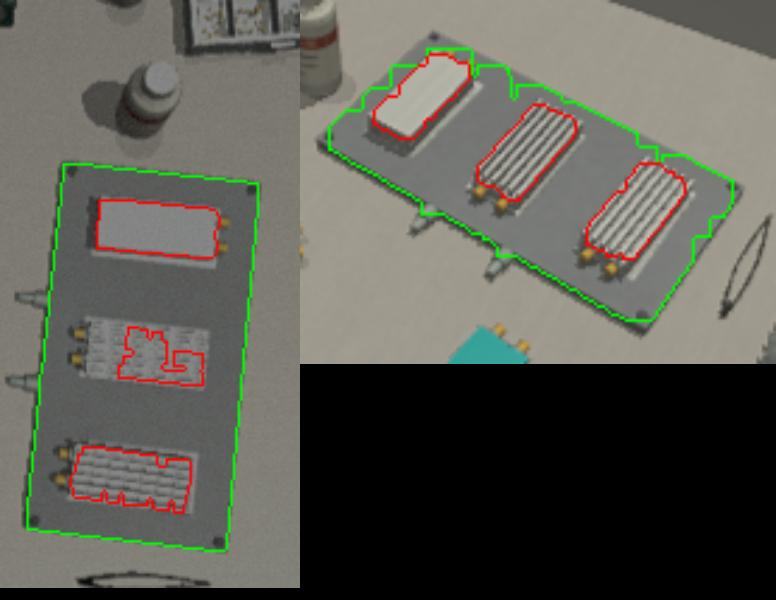

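The segmentation in the top view is clean. The plate is 190x349 mm at (551,-76) mm with yaw -7.3°, and the module's smooth top lies at (666,-89). The bottle is about 90 mm from the module's centreline in plate x, so the gripper body has to stay clear of it in y. Before moving I'll check for obstacles on the -y side and try the remaining IK poses.

```bash
python3 - <<'E'
from ikt import *
for n in('top','scene'):
    D=np.load('last_%s.npz'%n); P=cloud(n,D['d'])[D['d']>0]
    s=P[(P[:,1]<-.19)&(P[:,0]>.3)&(P[:,0]<1.1)&(P[:,2]>.03)]
    for x0 in np.arange(.3,1.1,.1):
        k=s[(s[:,0]>=x0)&(s[:,0]<x0+.1)]
        if len(k)>3: print(n,x0.round(1),len(k),'ymax',k[:,1].max().round(3),'z',k[:,2].min().round(2),k[:,2].max().round(2))
    t=P[(P[:,2]>.015)&(P[:,0]>.55)&(P[:,0]<.82)&(P[:,1]>.03)&(P[:,1]<.25)]
    print('turq',t.min(0).round(3),t.max(0).round(3))
    b=P[(P[:,0]>.74)&(P[:,0]<.83)&(abs(P[:,1]+.078)<.05)]
    for z in(.02,.05,.08,.09,.1,.11,.12):
        k=b[abs(b[:,2]-z)<.006]
        if len(k): print(' bottle z',z,k[:,:2].min(0).round(3),k[:,:2].max(0).round(3))
yaw=np.radians(-7.3); c=(.551,-.0763)
for nm,pp,t in [('pre1',(115,-105,105),45),('g1',(115,-35,35),45),('hi1',(85,-10,200),0),('st1',(57.5,0,102),-45),('back1',(57.5,90,192),-45),('hi',(57.5,0,300),0),('pre2',(57.5,-60,190),40),('g2',(57.5,0,107),40),('f',(80,40,150),-50),('f',(80,40,35),-50),('g3',(80,-35,35),40),('g3',(115,-35,35),40)]:
    q=r.ik(ypos(c,yaw,np.array(pp)/1000),ori(yaw,np.radians(t),1)); print(nm,t,None if q is None else np.round(q,2))
E
```

```text
top 0.8 1122 ymax -0.191 z 0.03 0.15
top 0.9 1071 ymax -0.192 z 0.03 0.1
top 1.0 576 ymax -0.497 z 0.03 0.11
turq [0.674 0.09  0.015] [0.793 0.194 0.028]
 bottle z 0.02 [ 0.756 -0.092] [ 0.776 -0.057]
 bottle z 0.05 [ 0.758 -0.092] [ 0.79  -0.056]
 bottle z 0.08 [ 0.758 -0.1  ] [ 0.789 -0.056]
 bottle z 0.09 [ 0.759 -0.103] [ 0.805 -0.057]
 bottle z 0.1 [ 0.76  -0.103] [ 0.805 -0.057]
 bottle z 0.11 [ 0.767 -0.093] [ 0.788 -0.065]
 bottle z 0.12 [ 0.769 -0.093] [ 0.798 -0.066]
scene 0.3 204 ymax -1.129 z 0.03 0.07
scene 0.4 35 ymax -1.128 z 0.03 0.04
scene 0.8 1168 ymax -0.191 z 0.03 0.22
scene 0.9 1234 ymax -0.194 z 0.03 0.11
scene 1.0 955 ymax -0.492 z 0.03 0.11
turq [0.675 0.093 0.015] [0.796 0.195 0.028]
 bottle z 0.02 [ 0.76 -0.09] [ 0.802 -0.054]
 bottle z 0.05 [ 0.759 -0.088] [ 0.802 -0.056]
 bottle z 0.08 [ 0.762 -0.088] [ 0.8   -0.055]
 bottle z 0.09 [ 0.762 -0.093] [ 0.806 -0.056]
 bottle z 0.1 [ 0.764 -0.1  ] [ 0.806 -0.057]
 bottle z 0.11 [ 0.772 -0.088] [ 0.799 -0.064]
 bottle z 0.12 [ 0.773 -0.094] [ 0.801 -0.066]
pre1 45 [ 0.41  0.93  0.27  1.37 -0.9   1.44  0.9 ]
g1 45 [ 0.5   0.97 -0.02  1.45 -0.77  1.19  0.84]
hi1 0 [-0.05  0.5   0.22  1.63 -0.13  1.02  0.08]
st1 -45 [-0.47  0.8   0.26  1.67  0.61  1.11 -0.77]
back1 -45 [-0.58  0.72  0.26  1.55  0.53  1.33 -0.72]
hi 0 [-0.08  0.36  0.23  1.6  -0.09  1.19  0.04]
pre2 40 [ 0.23  0.69  0.43  1.6  -0.88  1.42  0.87]
g2 40 [ 0.34  0.74  0.14  1.68 -0.83  1.17  0.84]
f -50 [-0.54  0.82  0.28  1.54  0.6   1.28 -0.75]
f -50 [-0.53  0.99  0.27  1.53  0.59  1.16 -0.85]
g3 40 [ 0.46  0.89  0.03  1.58 -0.77  1.11  0.86]
g3 40 [ 0.46  0.93  0.01  1.48 -0.74  1.13  0.8 ]
```

```bash
cat >> ikt.py <<'E'
YAW=np.radians(-7.2); C=(.551,-.0763)
def pose(x,y,z,t): return ypos(C,YAW,np.array([x,y,z])/1000), ori(YAW,np.radians(t),1)
def ptp(*a): r.move_ptp(*pose(*a))
def lin(*a,v=.15,sf=None):
    p,o=pose(*a); return r.move_linear(p,o,velocity=v,stop_force=sf)
def st(m=''):
    s=r.get_state(); p=R.from_euler('z',-YAW).apply(s['ee_pos']-np.array([C[0],C[1],0]))*1000
    print(m,'t',round(s['t'],2),'p',p.round(1),'F',s['wrist_force'].round(1),'open',round(s['opening']*1000,1),'grip',round(s['grip_force'],1))
E
python3 - <<'E'
from ikt import *
ptp(90,-90,250,30); st('hi')
r.gripper_to(.075,30)
ptp(115.5,-105,110,45); st('pre')
lin(115.5,-30,35.5,45,v=.1,sf=12); st('at')
snap('scene'); a,_=snap('wrist'); b=np.load('last_scene.npz')['img']
cv2.imwrite('pics/g1.png',np.hstack([cv2.resize(a,(400,300)),cv2.resize(b[80:260,170:400],(400,300))]))
E
```

```text
hi t 3.33 p [ 90.2 -88.5 249.9] F [-0.1  0.   0.2] open 92.0 grip 0.0
pre t 4.47 p [ 115.8 -105.4  110.6] F [ 0.7 -0.2  1.7] open 74.8 grip 0.0
at t 5.68 p [115.8 -31.1  35.9] F [ 0.5 -0.3  0.7] open 75.1 grip 0.0
```

View pics/g1.png

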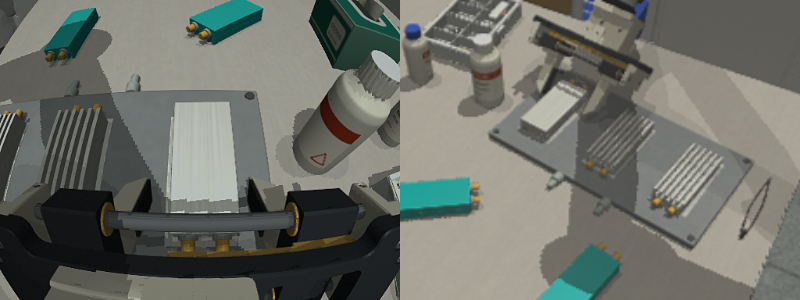

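The wrist view shows the open fingers straddling the smooth module's connector end, with the stubs at (205,245) of the left panel. The bottle at (350,120) is clear. Next I'll grip, lift and stand it between the places.

```bash
python3 - <<'E'
from ikt import *
r.gripper_to(.04,32); st('grip')
lin(115.5,-31,75,45,v=.08); st('lift')
lin(57.5,-31,200,45,v=.15)
lin(57.5,10,200,0,v=.1)
lin(57.5,11,150,-45,v=.1); st('turned')
snap('scene'); snap('top')
a=np.load('last_scene.npz')['img'];b=np.load('last_top.npz')['img']
cv2.imwrite('pics/t1.png',np.hstack([cv2.resize(a[40:280,150:450],(400,320)),cv2.resize(b[90:330,230:530],(400,320))]))
E
```

```text
grip t 6.33 p [115.8 -30.2  35.6] F [1.4 0.1 0.1] open 47.8 grip 31.9
lift t 6.97 p [115.6 -31.   75.3] F [-0.1 -0.4 -1.6] open 47.9 grip 31.9
turned t 9.91 p [ 57.7   8.5 151.1] F [ 0.3 -0.7 -1.5] open 47.8 grip 31.9
```

View pics/t1.png

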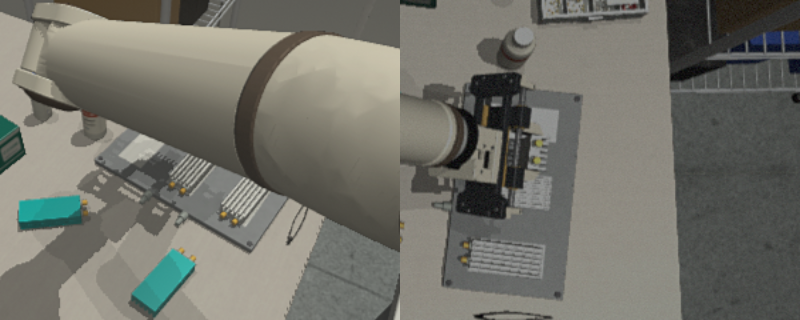

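In the top panel the module is upright in the gripper, gold stubs up at (540,150), over the free plate area next to its empty place. I'll lower it until it touches.

```bash
python3 - <<'E'
from ikt import *
lin(57.5,11,106,-45,v=.1); r.hold(.2); st('low')
print(lin(57.5,11,90,-45,v=.01,sf=2.5)); st('touch')
r.hold(.2); st('settle')
E
```

```text
low t 10.8 p [ 57.8  11.  106.6] F [ 0.6 -0.2 -2.3] open 47.8 grip 31.9
True
touch t 11.53 p [ 57.6  10.9 101.1] F [0.2 1.7 5.1] open 47.6 grip 31.9
settle t 11.73 p [ 57.6  11.  101.1] F [1.4 0.6 5.6] open 47.8 grip 31.9
```

```bash
python3 - <<'E'
from ikt import *
lin(57.5,11,100.9,-45,v=.01) if 0 else None
r.gripper_to(.054,5); r.hold(.3); r.gripper_to(.07); st('open')
lin(57.5,11+75,101+75,-45,v=.12); st('back')
lin(57.5,120,260,-20,v=.25); st('hi')
snap('scene'); snap('top'); 
a=np.load('last_scene.npz')['img'];b=np.load('last_top.npz')['img']
cv2.imwrite('pics/s1.png',np.hstack([cv2.resize(a[60:260,180:400],(440,400)),cv2.resize(b[90:330,230:430],(333,400))]))
E
```

```text
open t 12.93 p [56.8 11.3 99.8] F [1.1 1.3 1.1] open 70.0 grip 0.0
back t 13.97 p [ 57.   85.3 175.5] F [-0.5  0.5 -0.2] open 70.2 grip 0.0
hi t 14.55 p [ 57.3 118.8 260.3] F [ 0.6  0.5 -0.1] open 70.2 grip 0.0
```

View pics/s1.png

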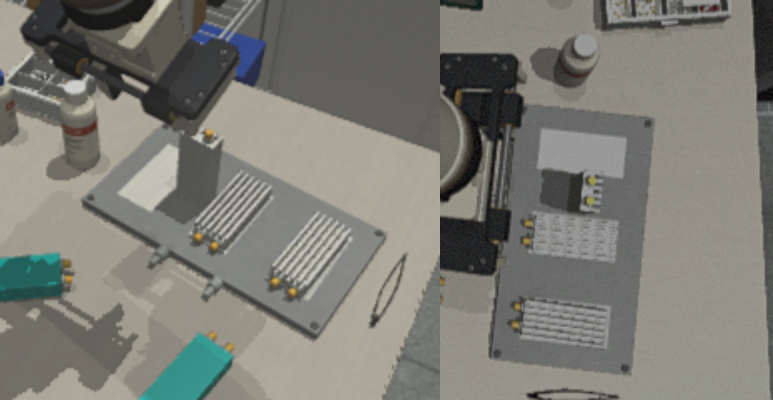

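The module stands free on its plain end, stubs up, fins to -y (top panel (592,190)). Its empty bright place at (583,152) is now visible, so I'll measure both.

```bash
python3 - <<'E'
from ikt import *
from meas import quad
pf=lambda p:(R.from_euler('z',-YAW).apply(np.c_[p[:,:2]-np.array(C),p[:,2]])*1000)
for n in('top','scene'):
    D=np.load('last_%s.npz'%n); P=cloud(n,D['d']); L=pf(P.reshape(-1,3)).reshape(P.shape); g=cv2.cvtColor(D['img'],cv2.COLOR_BGR2GRAY)
    m=(abs(L[...,0]-57)<45)&(abs(L[...,1])<40)&(L[...,2]>95)&(L[...,2]<130)
    k=L[m]; print(n,'top pts',len(k),k.min(0).round(1),k.max(0).round(1),'zmed',np.median(k[:,2]).round(1))
    s=(abs(L[...,0]-57)<45)&(abs(L[...,1])<40)&(L[...,2]>45)&(L[...,2]<130); k=L[s]; 
    for z in(50,70,90,110):
        w=k[abs(k[:,2]-z)<10]; 
        if len(w)>5: print('  z',z,w[:,:2].min(0).round(1),w[:,:2].max(0).round(1))
    reg=(abs(L[...,0]-115)<45)&(abs(L[...,1])<75)&(L[...,2]<25)
    v=g[reg]; t,_=cv2.threshold(v,0,255,cv2.THRESH_OTSU); pm=(reg&(g>t)).astype(np.uint8); pm=cv2.morphologyEx(pm,cv2.MORPH_OPEN,np.ones((3,3)))
    q,p,rc=quad(pm,n,.012); ce=pf(np.array([[rc[0][0]/1000,rc[0][1]/1000,.012]]))[0]; print('  place c(plate mm)',ce.round(1),'size',np.round(rc[1],1),'ang',round(rc[2],1),'thr',t,'z',np.median(L[...,2][pm>0]).round(1))
E
```

```text
top top pts 259 [ 32.5 -12.2  95. ] [ 80.4  12.  128.7] zmed 120.5
  z 50 [32.5  4.8] [79.5 12. ]
  z 70 [ 32.5 -11.9] [78.3 12. ]
  z 90 [ 32.5 -12.2] [79.4 12.1]
  z 110 [ 32.5 -11.7] [79.7 12. ]
  place c(plate mm) [115.5  -0.9  12. ] size [118.2  56.8] ang 82.6 thr 126.0 z 11.2
scene top pts 252 [ 33.4 -12.1  95. ] [ 82.8  14.5 129.3] zmed 113.7
  z 50 [ 34.2 -10.4] [82.4 15. ]
  z 70 [ 33.8 -12. ] [81.  14.4]
  z 90 [ 33.8 -13.6] [82.5 14.5]
  z 110 [ 33.4 -10.7] [82.8 14.3]
  place c(plate mm) [116.9  -1.2  12. ] size [118.2  54.1] ang 83.7 thr 155.0 z 12.5
```

```bash
python3 - <<'E'
from ikt import *
ptp(57,-30,270,15); lin(57,-100,200,52,v=.2); st('side')
lin(57,-12-58,87+45,52,v=.12); r.hold(.1)
print(lin(57,-12,87,52,v=.08,sf=4)); st('at2')
r.gripper_to(.04,32); st('grip2')
lin(57,-12,112,52,v=.06); st('lift2')
lin(70,0,190,52,v=.12); lin(82,10,190,0,v=.1); lin(82,19.5,110,-38,v=.1); st('over')
snap('scene'); snap('top')
a=np.load('last_scene.npz')['img'];b=np.load('last_top.npz')['img']
cv2.imwrite('pics/t2.png',np.hstack([cv2.resize(a[40:280,150:450],(400,320)),cv2.resize(b[90:330,230:530],(400,320))]))
E
```

```text
side t 16.23 p [ 57.8 -97.2 199.7] F [ 0.6  0.3 -0.3] open 70.2 grip 0.0
False
at2 t 18.17 p [ 57.2 -12.8  87.2] F [ 0.6  0.4 -1.1] open 69.5 grip 0.0
grip2 t 18.66 p [ 57.3 -12.3  87.2] F [ 0.7 -1.2  1. ] open 47.8 grip 31.9
lift2 t 19.23 p [ 57.1 -12.  112.3] F [ 1.  -0.7 -2.2] open 48.1 grip 31.9
over t 22.06 p [ 82.3  17.3 111.3] F [-0.3  0.3 -1.3] open 47.7 grip 31.9
```

View pics/t2.png

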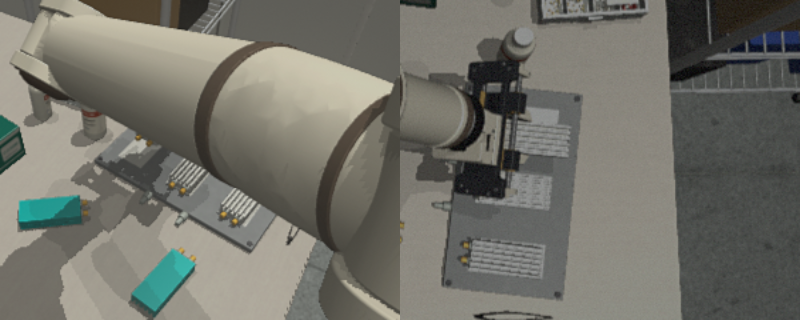

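The module is turned fins up at (545,140) in the top panel, stubs toward the gripper (+y). It's offset toward the robot so the gripper body stays clear of the bottle. I'll set it down here, then re-hold it from the -y side to shift it home.

```bash
python3 - <<'E'
from ikt import *
lin(82,19.5,44,-38,v=.1); r.hold(.2); st('low')
print(lin(82,19.5,33,-38,v=.01,sf=2.5)); st('touch')
r.gripper_to(.054,5); r.hold(.2); r.gripper_to(.058); st('open')
lin(82,19.5+60,36+77,-38,v=.12); st('back')
lin(70,110,260,-20,v=.25); st('hi')
snap('scene'); snap('top')
a=np.load('last_scene.npz')['img'];b=np.load('last_top.npz')['img']
cv2.imwrite('pics/s2.png',np.hstack([cv2.resize(a[60:260,180:400],(440,400)),cv2.resize(b[90:330,230:430],(333,400))]))
E
sed -i "s/if __name__.*/if __name__=='__main__':/" plate.py; python3 plate.py
```

```text
low t 23.17 p [82.5 19.6 44.8] F [-0.7  0.8 -0.7] open 47.7 grip 31.9
True
touch t 23.93 p [81.9 19.5 36.2] F [-0.7  0.9  6.3] open 47.9 grip 31.9
open t 24.84 p [81.1 19.9 34.9] F [ 0.1 -0.7  0.5] open 57.6 grip 0.0
back t 25.81 p [ 81.4  78.8 112.4] F [-0.2 -0.3 -0. ] open 57.8 grip 0.0
hi t 26.56 p [ 69.2 110.2 258.3] F [0.9 0.2 0.5] open 58.0 grip 0.0
top plate [array([550.8, -76.6]), array([189.7, 348.7]), np.float64(82.7)] [[366.0, -149.0], [712.0, -193.0], [736.0, -5.0], [390.0, 40.0]]
  mod [array([439.1, -57.3]), array([107.9,  48.8]), np.float64(80.9)] 913.5
  mod [array([550.6, -74.5]), array([107.1,  47.9]), np.float64(82.6)] 754.5
  mod [array([630.2, -85.5]), array([106.8,  48.2]), np.float64(83.4)] 831.5
scene plate [array([552.8, -70.8]), array([200.8, 350.7]), np.float64(83.2)] [[367.0, -150.0], [715.0, -191.0], [739.0, 8.0], [391.0, 50.0]]
  mod [array([440.2, -52.7]), array([117.8,  50.3]), np.float64(81.6)] 719.0
  mod [array([551.4, -69.8]), array([118.7,  51.7]), np.float64(83.0)] 624.0
  mod [array([630.1, -79.4]), array([118.1,  51.6]), np.float64(83.0)] 553.5
(600, 776, 3)
```

View pics/s2.png

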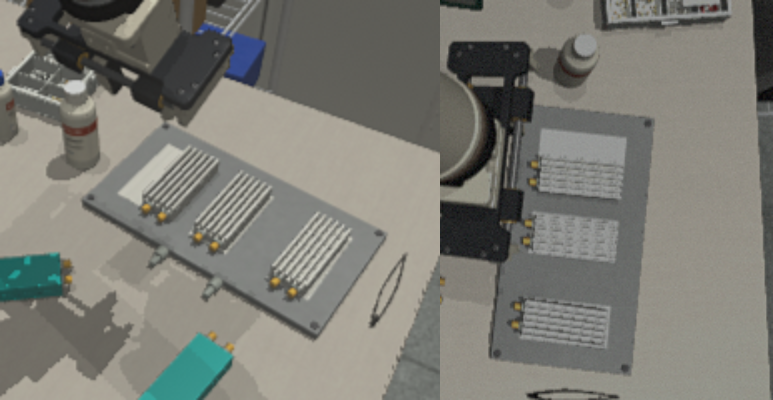

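The module now lies fins up, stubs to +y, beside its bright place (583,147), and the neighbours are untouched. It needs a shift of about +35.5 mm in plate x. I'll take the last hold from the -y side, as at the first grasp.

```bash
python3 - <<'E'
from ikt import *
ptp(70,-30,270,15); lin(80.3,-95,150,42,v=.25)
print(lin(80.3,-32-40,36+45,42,v=.12), lin(80.3,-32,35.5,42,v=.08,sf=8)); st('at3')
r.gripper_to(.04,30); st('grip3')
lin(80.3,-32,52,42,v=.05); lin(116,-31.5,52,42,v=.08); r.hold(.2); st('over')
lin(116,-31.5,42,42,v=.05); r.hold(.1)
print(lin(116,-31.5,33,42,v=.01,sf=2.5)); st('touch')
r.gripper_to(.054,5); r.hold(.2); r.gripper_to(.06); st('open')
lin(116,-32-70,36+78,42,v=.12); lin(60,-110,260,20,v=.2); ptp(-150,120,300,0); st('away')
snap('scene'); snap('top')
a=np.load('last_scene.npz')['img'];b=np.load('last_top.npz')['img']
cv2.imwrite('pics/s3.png',np.hstack([cv2.resize(a[60:260,180:400],(440,400)),cv2.resize(b[90:330,230:430],(333,400))]))
E
python3 plate.py
```

```text
False False
at3 t 29.77 p [ 80.5 -32.6  35.7] F [0.2 0.  0.5] open 58.2 grip 0.0
grip3 t 30.1 p [ 80.7 -32.9  35.9] F [ 0.2 -1.8  1.2] open 47.9 grip 30.0
over t 31.38 p [115.5 -31.7  51.9] F [ 0.6  0.5 -2. ] open 47.6 grip 30.0
True
touch t 32.47 p [116.  -31.5  35.9] F [-0.7 -1.2  4.6] open 47.6 grip 30.0
open t 33.42 p [115.1 -31.5  34.6] F [-0.1  0.3  0.2] open 60.1 grip 0.0
away t 36.7 p [-149.3  119.4  300.2] F [ 0.2 -0.9  0.6] open 59.9 grip 0.0
top plate [array([550.9, -76.3]), array([190.3, 348.7]), np.float64(82.7)] [[366.0, -149.0], [712.0, -193.0], [736.0, -4.0], [390.0, 40.0]]
  mod [array([438. , -63.8]), array([96.7, 48.7]), np.float64(81.2)] 895.5
  mod [array([550.3, -76.1]), array([105.3,  48. ]), np.float64(83.5)] 676.5
  mod [array([663.8, -87.9]), array([109.5,  48.7]), np.float64(82.6)] 895.5
scene plate [array([553. , -70.5]), array([199.7, 349.9]), np.float64(82.9)] [[367.0, -148.0], [714.0, -191.0], [739.0, 7.0], [392.0, 50.0]]
  mod [array([440.3, -52.8]), array([117.7,  50.2]), np.float64(81.0)] 718.0
  mod [array([551.6, -69.1]), array([120.1,  52.1]), np.float64(82.7)] 640.5
  mod [array([665.3, -82. ]), array([118.2,  52.3]), np.float64(82.5)] 571.5
(600, 776, 3)
```

View pics/s3.png

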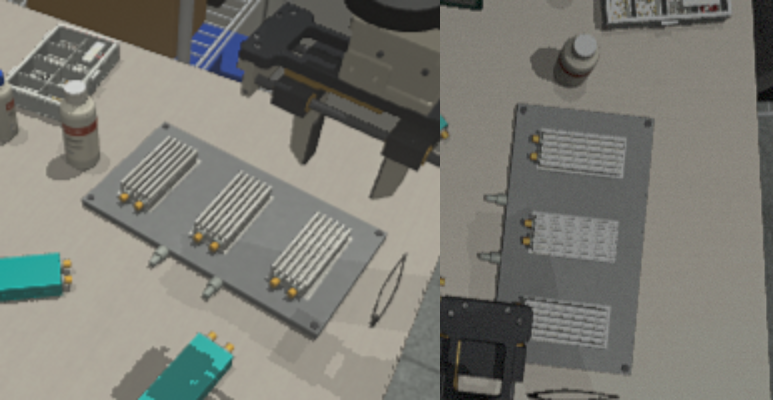

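All three modules lie fins up with their stubs on the pipe side. The turned one at (583,152) is within about 2 mm of its place and in line with the others, and the bottle is standing. I'm handing it in.

```bash
python3 -c "
from workcell import r
print(r.finish_job())"
```

```text
the job is handed in; nothing more can be done
None
```

The far module was the upside-down one: I stood it on its plain end, let go and re-gripped it, then laid it beside its place and re-gripped once more to clear the bottle; it now lies fins up within about 2 mm of its place, connectors on the pipe side, neighbours in place and the bottle standing, handed in at about 37 s.

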